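Tip the brass test piece into the sound box

ROBOT

A 6-joint arm with a two-finger parallel gripper is mounted at the origin on the work surface. World frame = base frame: x ahead of the robot, y to its left, z up, the work surface at z = 0. Lengths are in m, angles in rad, forces in N, time in s.
With the tool pointing down it reaches from about 0.375 to 0.9 m from the base axis. Payload 3.1 kg.
Tool frame: the origin (TCP) lies at the centre of the arm's flange, where the gripper is bolted on; the fingertips stand 182 mm ahead of it and the grasp point (between the pads) lies 164 mm ahead of it; z points along the fingers, x is the direction in which the jaws open and shut, and the axes are right-handed (so a half turn about z gives the same grasp; the last joint's range is limited). The gripper opens to 87 mm and grips with 3 to 60 N. Pads are 19 mm wide; open, the fingers measure 117 mm over their backs; the gripper's body (75 mm by 190 mm) begins 51 mm behind the grasp point.
Start: joints at [-1.405, 0.527, 1.433, -0, 1.181, -0.178], TCP at [0.211, -0.588, 0.405] pointing down, gripper open.
Joint ranges: [-3.08, 3.08], [-0.75, 2.2], [0.22, 2.44], [-1.43, 4.57], [0, 2.65], [-2.85, 2.85]. Speed limits (rad/s): [2.79, 2.79, 3.14, 3.14, 3.14, 3.14].

INTERFACE

Orientations are given as a unit quaternion [x, y, z, w].
In Python, from rig import status, eyes, robot gives the robot as it stands. The module is installed in compiled form; this text tells all that it offers.
- The arm moves only by the tool step_arm, never from a script. Its argument "steps" is a list of rows, each a list of 7 numbers: the closure, from -1 (fully open) to 1 (shut), so that 0 is half open, then the shift along the tool's x, y, z each as a share of 0.025 m, from -1 to 1, then the turn, a rotation vector about the tool's x, y, z each as a share of 8 degrees, from -1 to 1. In form: [[jaw, dx, dy, dz, rx, ry, rz], ...]. A call has exactly 10 rows; each row shifts and turns the commanded pose from where the row before left it, along the tool's axes as they then stand; what a row does not reach is not made up. A row lasts 1/10 s, in which the tool goes at most 50 mm and 8.59 degrees, less where a joint would pass 70% of its speed; a pose out of reach is approached as far as the arm can. A call with a number of a shift or a turn outside -1 to 1 is refused whole. A call with a gripper value outside its range is refused whole. The fingers move at their own pace and stop on an object; "squeeze" is the grip in N (left out, the last holds). Time passes only in rows, so rows that do not move let the fingers close, or fill a call up. It gives the time, the measured TCP pose, the force and the opening at its end, in the units of the state.
- status.get_obs(): the state, without advancing time (a new reading comes with each control period).
- eyes.camera(name): name is "scene" or "top" or "wrist"; returns (picture, depth): 384x512x3 uint8, red, green, blue; 384x512 float32, m along the optical axis (not along the pixel's ray), 0 where there is no reading.
- eyes.camera_info(name): a dict with "K" (3x3 intrinsics, pixels), "R" (3x3) and "t" (3): a world point X has camera coordinates R X + t. Camera axes: x right, y down, z forward; pixel columns grow to the right and rows downward; lengths in m; the calibration is good to about 2 mm. A picture is of the moment at which its call begins: read the wrist's pose just before it. camera_info takes no time and is no camera call; for the wrist camera it gives the pose at the moment of the call.
- robot.hand_in(): hands the job in, once; it reports no verdict.
The state is a dict: "time": time; "q": joint angles; "joint_velocities": joint speeds; "joint_torque": joint torques, N m; "position": TCP position; "tool_rot": TCP orientation; "ft_force": force on the tool from outside, world axes, zero at the start; "moment": the same for the moment, N m; "grip_width": finger opening in m.
Only numpy, scipy, OpenCV 4.12 (cv2) and the standard library are available. Lean on these libraries where they do the work, as an engineer would, in place of code of your own. Each camera call takes 0.05 s, during which the arm holds its last target.

TASK

For the drop-sound test, put the brass piece into the blue bucket of the stand and let go of it, then push the orange paddle away so that the bucket breaks out of its latch and dumps the piece into the wooden box below. Let the bucket swing back until it is upright in its latch again, and leave the aluminium and the wooden piece standing where they are.

Things in the scene. Friction and masses are not known exactly. Their poses are not given: they have to be found in the camera images.
- stand: Fixed stand. Origin: on the bench under the middle of the bucket's shaft; x points the way the bucket tips (roughly away from the robot), y along the shaft towards the paddle, z up. White base x -110 to 180, y +-140, 12 mm thick; two aluminium uprights at y = +-64 mm, 34 mm wide in x, top at z = 157 mm; a grey latch housing at y = -88 mm; a wooden sound box on the base.
- shaft (a point): Middle of the bucket's shaft, 145 mm above the bench; fixed, axes as the stand's. The shaft runs along y.
- bucket (a joint): Blue bucket's angle about the shaft: 0 upright and latched, 1.6 fully tipped towards stand +x (stop). A spring latch holds it at 0 (10 to 15 N level push at the paddle's end, loaded) and gives way after about 0.25 rad; then a light return spring (about 0.1 N m). The brass piece slides out beyond about 1.3 rad, surely by 1.55. Let go, it swings back by itself in about 1 s and snaps into the latch.
- bucket_floor (a point): Middle of the bucket's inner floor; moves with it (upright: 45 mm to stand -x of the shaft, 105 mm above the bench, axes as the stand's). Inside 88 mm wide (y), open on top; floor 66 mm long (x); back wall upright, wall on the +x side flared outward 48 degrees; back and side rims 71 to 75 mm above the inner floor, front lip 60 mm. Walls 4 mm.
- paddle_end (a point): Middle of the free end of the orange paddle, a flat arm (30 mm wide in y, 6 thick) on the shaft at stand y = +120 mm, end 75 mm from the shaft's axis, turning with the bucket. At joint 0 it leans 25 degrees back to stand -x (end 68 mm above the shaft, 32 behind), at 1.6 it leans 67 degrees to +x. A level push to stand +x, 25 mm above the shaft, works it all the way; hub radius 11 mm.
- box_floor (a point): Middle of the open wooden sound box's inner floor, 18 mm above the bench, 55 mm to stand +x of the shaft; axes as the stand's. Inside 198 (x) x 104 (y) mm, 49 mm deep, walls 6 mm, rim 67 mm above the bench.
- brass_piece: Solid brass (yellow metal) cylinder, 30 mm diameter, 60 mm high, about 0.36 kg, standing on the cork mat (3 mm thick). Origin: centre of its underside, z along its axis.
- alu_piece: Aluminium (silver) cylinder of the same size, about 0.115 kg, standing on the same mat; leave it alone. Origin: centre of its underside. The pieces stand in a row, about 90 mm between centres, in any order.
- wood_piece: Wooden (brown) cylinder of the same size, about 0.03 kg, standing on the same mat; leave it alone. Origin: centre of its underside.
There are look-alikes about, which are no part of the job. Of the things shaped like the brass_piece, the brass one is meant.

How it is judged:
On the way, in this order (a step that is already met when the one before it is completed fails the run):
1. the brass piece lies or stands in the upright bucket, let go (x of brass_piece in the frame of bucket_floor between -0.045 and 0.075 m and y of brass_piece in the frame of bucket_floor between -0.047 and 0.047 m and z of brass_piece in the frame of bucket_floor between -0.01 and 0.06 m and contact force between brass_piece and the fingers below 0.1 N and linear speed of brass_piece below 0.05 m/s and value of joint bucket below 0.1 rad), for 0.2 s.
2. the bucket is pushed past its latch and tipped by more than 1.2 rad (value of joint bucket above 1.2 rad), for 0.05 s.
At the end, for the whole second after the job is handed in: The brass piece lies at rest (under 0.05 m/s) inside the wooden sound box (origin within the box's inner walls and less than 65 mm above its floor), and the bucket is back upright in its latch (joint below 0.08 rad) (x of brass_piece in the frame of box_floor between -0.104 and 0.104 m and y of brass_piece in the frame of box_floor between -0.057 and 0.057 m and z of brass_piece in the frame of box_floor below 0.065 m and linear speed of brass_piece below 0.05 m/s and value of joint bucket below 0.08 rad); the robot touches nothing.
It fails at once if the aluminium piece is moved by more than 25 mm or knocked over (distance of alu_piece from where it was at the start of the episode above 0.025 m or angle between alu_piece's own z axis and vertical above 0.5 rad).
It fails at once if the wooden piece is moved by more than 25 mm or knocked over (distance of wood_piece from where it was at the start of the episode above 0.025 m or angle between wood_piece's own z axis and vertical above 0.5 rad).
It also fails if it takes over 59 s, if anything falls off the work surface, if the arm or the gripper's body presses on something with over 40 N, if the wrist force passes 120 N, or if a joint passes its speed limit or range.

## Working session

There is one attempt and no reset: what is moved stays moved. The work goes in short steps, Python scripts to look and compute and a tool call to move; the robot and the scene stay as the last step left them, time stands still between calls to the robot, and variables do not carry over. Pictures are saved under pics/ and viewed, and the job is handed in when it is done.

Besides the shell and the picture viewer there is one more tool, called after "Call:" as a command line: name --pt "numbers of a row" for each row, then --argument value for the rest. step_arm: Moves the arm, as the interface text tells. Its arguments: {"type":"object","properties":{"steps":{"type":"array"},"squeeze":{"type":"number"}},"required":["steps"]}

```bash
mkdir -p pics; python3 - <<'E'
from rig import status, eyes, robot
import cv2, numpy as np
print(status.get_obs())
for n in ("scene","top"):
    p,d=eyes.camera(n); cv2.imwrite(f"pics/{n}0.png",p[:,:,::-1]); np.save(f"{n}0.npy",d); np.save(f"{n}0p.npy",p)
    print(n,eyes.camera_info(n))
E
```

```text
{'time': 0.0, 'q': array([-1.40449452e+00,  5.28487125e-01,  1.43389751e+00,  3.64346254e-07,
        1.18140932e+00, -1.78539603e-01]), 'joint_velocities': array([-0.00082157,  0.00014678, -0.00212831,  0.00060822, -0.00051534,
        0.00088539]), 'joint_torque': array([-7.00044166e-04, -4.40039349e+01, -1.76592708e+01,  6.32393430e-02,
        5.82275062e-02, -1.73384715e-04]), 'position': array([ 0.21122668, -0.58786186,  0.40375985]), 'tool_rot': array([ 8.17938163e-01, -5.75305093e-01, -7.73381057e-04, -7.83143634e-04]), 'ft_force': array([-0.00538846, -0.15286247,  0.9898323 ]), 'moment': array([ 0.04123363, -0.03114524, -0.00991633]), 'grip_width': 0.0868337437405047}
scene {'K': array([[434.57225664,   0.        , 258.29838023],
       [  0.        , 434.57225664, 197.13431493],
       [  0.        ,   0.        ,   1.        ]]), 'R': array([[-0.18410649,  0.98269796,  0.02023679],
       [ 0.51239325,  0.11352498, -0.85121398],
       [-0.83878362, -0.14634483, -0.52442849]]), 't': array([-0.02123223, -0.15214397,  1.52083928])}
top {'K': array([[407.27549343,   0.        , 253.02299591],
       [  0.        , 407.27549343, 194.72201162],
       [  0.        ,   0.        ,   1.        ]]), 'R': array([[ 0.08169113, -0.99665304,  0.00304704],
       [-0.97557008, -0.08058788, -0.20437371],
       [ 0.20393523,  0.01372292, -0.9788882 ]]), 't': array([0.07615718, 0.57519056, 1.09956966])}
```

View pics/scene0.png

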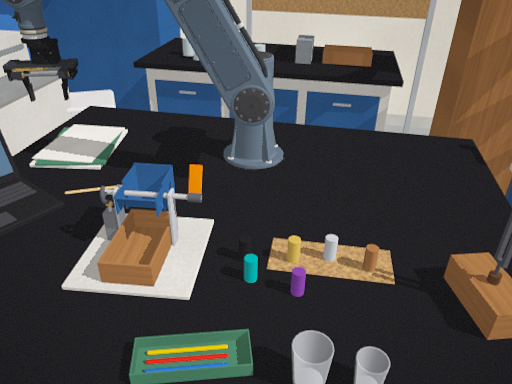

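View pics/top0.png

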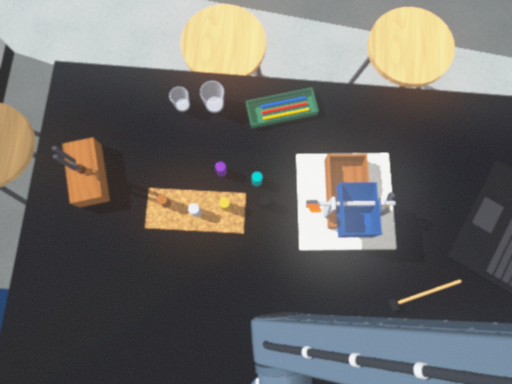

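The scene view shows yellow brass at (294,249), silver at (331,247) and brown at (371,257) on the mat. The look-alikes stand off the mat: cyan (251,268), purple (298,281) and a black one (247,247). In the top view brass is at (224,203), with the stand at about (345,200) and its orange paddle at (314,208).

```bash
cat > h.py <<'E'
import numpy as np, cv2
from rig import eyes
def cloud(n,p,d):
    c=eyes.camera_info(n);K,R,t=c["K"],c["R"],c["t"]
    v,u=np.mgrid[:384,:512]
    X=np.stack([(u-K[0,2])/K[0,0]*d,(v-K[1,2])/K[1,1]*d,d],-1)
    return (X-t)@R
E
python3 - <<'E'
from h import *
C={}
for n in ("scene","top"):
    p=np.load(n+"0p.npy").astype(int);d=np.load(n+"0.npy");X=cloud(n,p,d);C[n]=(p,X,d)
    hsv=cv2.cvtColor(p.astype(np.uint8),cv2.COLOR_RGB2HSV).astype(int)
    on=(X[...,0]>.2)&(X[...,0]<.9)&(abs(X[...,1])<.5)&(d>0)
    z=X[...,2]
    # pieces: tops
    m=on&(z>.052)&(z<.075)&(X[...,1]>-.02)
    k,l,s,c=cv2.connectedComponentsWithStats(m.astype(np.uint8))
    for i in range(1,k):
        if s[i,4]>5: print(n,"top-blob",c[i].round(),s[i,4],X[l==i].mean(0).round(4),p[l==i].mean(0).round())
    w=on&(z<.02)&(z>.006)&(p.min(-1)>130)
    pts=X[w][:,:2].astype(np.float32); 
    r=cv2.minAreaRect(pts); print("plate",len(pts),r, cv2.boxPoints(r).round(4).tolist(), X[w][:,2].mean())
    o=on&(hsv[...,0]>5)&(hsv[...,0]<18)&(hsv[...,1]>220)&(p[...,0]>150)&(z>.1)
    print("orange",o.sum(),X[o].min(0),X[o].max(0),X[o].mean(0))
    b=on&(hsv[...,0]>105)&(hsv[...,0]<125)&(hsv[...,1]>150)&(z>.08)&(z<.2)
    print("blue",b.sum(),X[b].min(0),X[b].max(0))
    for i in (0,1):pass
E
python3 - <<'E'
import cv2
a=cv2.imread("pics/scene0.png")[130:310,60:410];cv2.imwrite("pics/crop_s.png",cv2.resize(a,None,fx=2.2,fy=2.2,interpolation=cv2.INTER_CUBIC))
a=cv2.imread("pics/top0.png")[140:260,140:410];cv2.imwrite("pics/crop_t.png",cv2.resize(a,None,fx=2.9,fy=2.9,interpolation=cv2.INTER_CUBIC))
E
```

```text
scene top-blob [245. 239.] 95 [0.5607 0.0941 0.0564] [38. 37. 39.]
scene top-blob [332. 239.] 107 [0.5205 0.2914 0.0584] [192. 194. 198.]
scene top-blob [294. 241.] 108 [0.5445 0.2064 0.0586] [208. 178.  85.]
scene top-blob [372. 249.] 114 [0.5399 0.3834 0.059 ] [167. 118.  72.]
scene top-blob [251. 259.] 117 [0.627  0.1207 0.0564] [  4. 175. 173.]
scene top-blob [299. 272.] 127 [0.6482 0.2283 0.0565] [139.  71. 171.]
scene top-blob [313. 345.] 368 [0.838  0.2723 0.0639] [147. 148. 152.]
scene top-blob [373. 363.] 543 [0.8514 0.3724 0.062 ] [155. 157. 160.]
scene top-blob [310. 370.] 303 [0.8881 0.2715 0.0637] [176. 177. 182.]
plate 4678 ((0.5895700454711914, -0.08019250631332397), (1.0507053136825562, 0.4218561351299286), 68.57740020751953) [[0.2012999951839447, -0.49219998717308044], [0.593999981880188, -0.6463000178337097], [0.9778000116348267, 0.33180001378059387], [0.585099995136261, 0.48590001463890076]] 0.00892882208740717
orange 70 [ 0.50692212 -0.04628518  0.15478329] [ 0.53796376 -0.01482184  0.21157696] [ 0.52286066 -0.03137312  0.18495795]
blue 1622 [ 0.46124302 -0.202349
[... 499 characters left out ...]
0.0889 0.0601] [70. 66. 66.]
top top-blob [225. 202.] 88 [0.5382 0.2014 0.0626] [239. 212.  93.]
top top-blob [194. 208.] 92 [0.5142 0.2859 0.0624] [230. 229. 230.]
plate 4769 ((0.6025621891021729, -0.043382465839385986), (0.9751242399215698, 0.40304630994796753), 71.92910766601562) [[0.2597000002861023, -0.44440001249313354], [0.6428999900817871, -0.5694000124931335], [0.9453999996185303, 0.35760000348091125], [0.5622000098228455, 0.48260000348091125]] 0.01221250916698516Traceback (most recent call last):
  File "<stdin>", line 17, in <module>
    return umr_minimum(a, axis, None, out, keepdims, initial, where)
ValueError: zero-size array to reduction operation minimum which has no identity
```

View pics/crop_s.png

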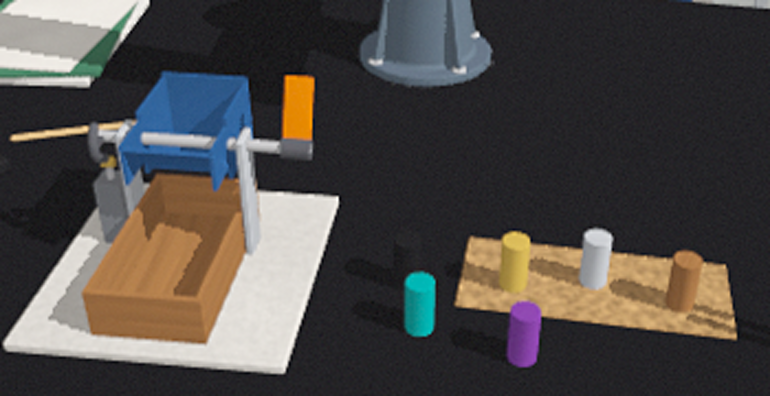

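View pics/crop_t.png

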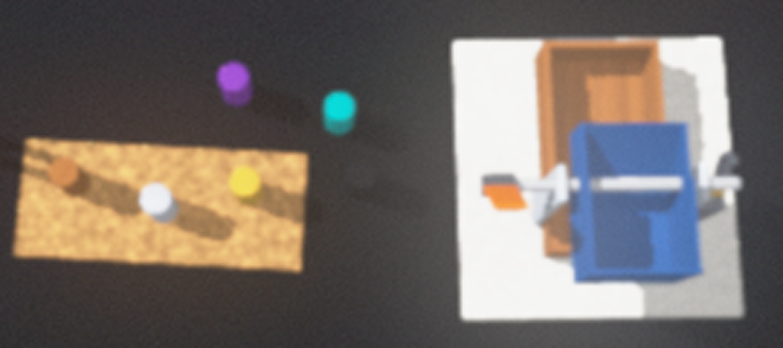

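The crops confirm that yellow brass is the end piece of the row on the mat nearest the stand, with silver and wood next to it. I'll measure the stand next.

```bash
python3 - <<'E'
from h import *
for n in ("scene","top"):
    p=np.load(n+"0p.npy").astype(int);d=np.load(n+"0.npy");X=cloud(n,p,d)
    z=X[...,2]
    reg=(X[...,0]>.35)&(X[...,0]<.85)&(X[...,1]>-.36)&(X[...,1]<.06)&(d>0)
    w=(reg&(z<.02)&(z>.004)&(p.min(-1)>110)&(p.max(-1)-p.min(-1)<30)).astype(np.uint8)
    k,l,s,c=cv2.connectedComponentsWithStats(w)
    m=np.isin(l,[i for i in range(1,k) if s[i,4]>150])
    pts=X[m][:,:2].astype(np.float32)
    r=cv2.minAreaRect(pts);print(n,r,np.round(cv2.boxPoints(r),4).tolist(),X[m][:,2].mean())
    o=reg&(p[...,0]>150)&(p[...,2]<60)&(p[...,1]>60)&(p[...,1]<170)&(z>.1)
    print("orange",o.sum(),X[o].min(0).round(3),X[o].max(0).round(3),X[o].mean(0).round(4))
    sh=reg&(z>.14)&(z<.165)&(p.min(-1)>140)
    q=X[sh]; print("shaft",len(q),q.mean(0).round(4)); 
    if len(q)>10:
        vx,vy,x0,y0=cv2.fitLine(q[:,:2].astype(np.float32),cv2.DIST_HUBER,0,.01,.01).ravel();print(vx,vy,x0,y0,q.min(0),q.max(0))
    b=reg&(p[...,2]>p[...,0]+40)&(z>.167)
    print("rim",b.sum(),X[b].min(0).round(4),X[b].max(0).round(4))
    r=cv2.minAreaRect(X[b][:,:2].astype(np.float32));print(r)
E
```

```text
scene ((0.5871343612670898, -0.14538411796092987), (0.2929529845714569, 0.2811470329761505), 5.395192623138428) [[0.42809998989105225, -0.019200000911951065], [0.4544999897480011, -0.29910001158714294], [0.7462000250816345, -0.27160000801086426], [0.7196999788284302, 0.008299999870359898]] 0.008629175895378028
orange 364 [ 0.507 -0.229  0.113] [ 0.567 -0.015  0.212] [ 0.5242 -0.0307  0.1824]
shaft 334 [ 0.5537 -0.1353  0.1468]
0.08818204 -0.99610436 0.55373186 -0.13529706 [ 0.52956442 -0.23974743  0.14019692] [ 0.57663512 -0.01479077  0.15665351]
rim 277 [ 0.4626 -0.2023  0.167 ] [ 0.5564 -0.1009  0.1779]
((0.507819652557373, -0.15251655876636505), (0.08923253417015076, 0.09739165753126144), 5.134973049163818)
top ((0.5849237442016602, -0.14972476661205292), (0.2964542508125305, 0.28232240676879883), 5.326672554016113) [[0.42419999837875366, -0.02290000021457672], [0.4503999948501587, -0.30399999022483826], [0.7455999851226807, -0.27649998664855957], [0.7193999886512756, 0.004600000102072954]] 0.012143285892285626Traceback (most recent call last):
  File "<stdin>", line 12, in <module>
    return umr_minimum(a, axis, None, out, keepdims, initial, where)
ValueError: zero-size array to reduction operation minimum which has no identity
```

Call:
step_arm --pt "-1 0 0 -1 0 0 0.9" --pt "-1 0 0 -1 0 0 0.9" --pt "-1 -1 -0.53 0 0 0 0" --pt "-1 -1 -0.53 0 0 0 0" --pt "-1 -1 -0.53 0 0 0 0" --pt "-1 -1 -0.53 0 0 0 0" --pt "-1 -1 -0.53 0 0 0 0" --pt "-1 -1 -0.53 0 0 0 0" --pt "-1 -1 -0.53 0 0 0 0" --pt "-1 -1 -0.53 0 0 0 0"

```text
time: 1.1
position: [0.2984, -0.3779, 0.4544]
tool_rot: [0.739, -0.673, -0.0, -0.0]
ft_force: [0.2, -1.1, 0.9]
grip_width: 0.0868
```

Call:
step_arm --pt "-1 -1 -0.53 0 0 0 0" --pt "-1 -1 -0.53 0 0 0 0" --pt "-1 -1 -0.53 0 0 0 0" --pt "-1 -1 -0.53 0 0 0 0" --pt "-1 -1 -0.53 0 0 0 0" --pt "-1 -1 -0.53 0 0 0 0" --pt "-1 -1 -0.53 0 0 0 0" --pt "-1 -1 -0.53 0 0 0 0" --pt "-1 0 0 0 0 0 0" --pt "-1 0 0 0 0 0 0"

```text
time: 2.1
position: [0.385, -0.1698, 0.4546]
tool_rot: [0.74, -0.673, -0.0, 0.0]
ft_force: [0.7, -0.7, 0.3]
grip_width: 0.0872
```

```bash
python3 - <<'E'
from h import *
from rig import status
s=status.get_obs();c=eyes.camera_info("wrist")
p,d=eyes.camera("wrist");cv2.imwrite("pics/w1.png",p[:,:,::-1]);X=cloud("wrist",p,d);np.savez("w1.npz",p=p,X=X,d=d)
print(s['time'],s['position'],s['tool_rot'],s['q'],(-c["R"].T@c["t"]),c["R"].round(3))
E
```

```text
2.1 [ 0.38503778 -0.16981077  0.45464989] [ 7.39987284e-01 -6.72620800e-01 -1.24518694e-05  2.80653954e-04] [-6.82123474e-01  1.78683479e-01  1.84809881e+00 -6.22658744e-04
  1.11486651e+00  7.93640357e-01] [ 0.46523104 -0.1620262   0.43605223] [[ 0.096 -0.995 -0.001]
 [-0.952 -0.092  0.294]
 [-0.292 -0.027 -0.956]]
```

View pics/w1.png

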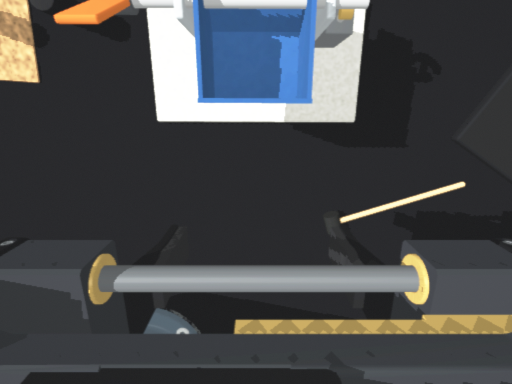

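The wrist view shows the plate's rear edge from (157,121) to (356,121), the bucket's rear rim from (198,101) to (312,101), the shaft at row 3 and the paddle end at about (90,15).

```bash
python3 - <<'E'
from h import *
f=np.load("w1.npz");p=f['p'].astype(int);X=f['X'];z=X[...,2]
ex=np.array([.9956,.0933]);ey=np.array([-.0933,.9956]);O=np.array([.551,-.1508])
S=np.stack([(X[...,:2]-O)@ex,(X[...,:2]-O)@ey,z],-1)
print("rim back row",S[95:104:2,255].round(4).tolist())
for v in (60,80): print("rim cols",v,[ (u,S[v,u].round(4).tolist()) for u in (194,197,200,202,308,311,313,316)])
print("floor",S[40:90:15,255].round(4).tolist())
m=(p.min(-1)>110)&(z>.004)&(z<.02)&(np.arange(384)[:,None]<130)&(p.max(-1)-p.min(-1)<40)
q=X[m][:,:2].astype(np.float32);r=cv2.boxPoints(cv2.minAreaRect(q));print("plate",z[m].mean(),((r-O)@np.stack([ex,ey],1)).round(4).tolist())
print("x min by y", [ (round(a,2),S[m&(abs(S[...,1]-a)<.01)][:,0].min().round(4)) for a in (-.12,-.06,0,.06,.12)], S[m][:,1].min(),S[m][:,1].max())
o=(p[...,0]>150)&(p[...,2]<60)&(p[...,1]<150)&(z>.1)&(z<.23)
print("paddle",S[o].min(0),S[o].max(0))
sh=(z>.135)&(z<.158)&(p.min(-1)>100)&(abs(S[...,1])<.04);print("shaft",sh.sum(),S[sh].min(0),S[sh].max(0))
E
```

```text
rim back row [[-0.0781, -0.0002, 0.1073], [-0.0801, -0.0002, 0.1078], [-0.0832, -0.001, 0.1813], [-0.0848, -0.001, 0.1815], [-0.0862, 0.0009, 0.0139]]
rim cols 60 [(194, [-0.0315, 0.0822, 0.0132]), (197, [-0.053, 0.0462, 0.1781]), (200, [-0.0529, 0.0439, 0.1774]), (202, [-0.052, 0.0433, 0.1711]), (308, [-0.0523, -0.0448, 0.1736]), (311, [-0.0527, -0.0468, 0.1768]), (313, [-0.0527, -0.0484, 0.1771]), (316, [-0.0315, -0.0803, 0.0143])]
rim cols 80 [(194, [-0.0565, 0.0836, 0.0139]), (197, [-0.0681, 0.0473, 0.1772]), (200, [-0.0681, 0.0449, 0.1766]), (202, [-0.0681, 0.0432, 0.1769]), (308, [-0.068, -0.0452, 0.1766]), (311, [-0.068, -0.0476, 0.1768]), (313, [-0.0564, -0.0777, 0.0147]), (316, [-0.0563, -0.082, 0.0134])]
floor [[-0.0248, -0.0003, 0.1063], [-0.0388, -0.0002, 0.106], [-0.0532, -0.0002, 0.1061], [-0.0679, -0.0002, 0.1051]]
plate 0.01348928272147138 [[-0.1108, 0.14], [-0.1119, -0.1407], [0.0285, -0.1413], [0.0295, 0.1395]]
x min by y [(-0.12, np.float64(-0.1105)), (-0.06, np.float64(-0.1106)), (0, np.float64(-0.1107)), (0.06, np.float64(-0.1108)), (0.12, np.float64(-0.1109))] -0.1412437043214293 0.13984396372805064
paddle [-0.03482088  0.10326868  0.15688653] [-0.00491122  0.13269629  0.21509045]
shaft 835 [-0.00757533 -0.03999722  0.14409512] [-0.00231575  0.03992028  0.15385819]
```

Call:
step_arm --pt "-0.5 -1 -0.53 0 0 0 0" --pt "-0.5 -1 -0.53 0 0 0 0" --pt "-0.5 -1 -0.53 0 0 0 0" --pt "-0.5 -1 -0.53 0 0 0 0" --pt "-0.5 -1 -0.53 0 0 0 0" --pt "-0.5 -1 -0.53 0 0 0 0" --pt "-0.5 -1 -0.1 0 0 0 0" --pt "-0.5 -1 0 0 0 0 0" --pt "-0.5 -1 0 0 0 0 0" --pt "-0.5 -1 0 0 0 0 0"

```text
time: 3.15
position: [0.4437, 0.0861, 0.4546]
tool_rot: [0.739, -0.674, 0.0, 0.0]
ft_force: [0.3, -0.2, 0.7]
grip_width: 0.065
```

Call:
step_arm --pt "-0.5 -1 0 0.5 0 0 0" --pt "-0.5 -1 0 1 0 0 0" --pt "-0.5 -1 0 1 0 0 0" --pt "-0.5 -1 0 0.5 0 0 0" --pt "-0.5 0 0 0 0 0 0" --pt "-0.5 0 0 0 0 0 0" --pt "-0.5 0 0 0 0 0 0" --pt "-0.5 0 0 0 0 0 0" --pt "-0.5 0 0 0 0 0 0" --pt "-0.5 0 0 0 0 0 0"

```text
time: 4.15
position: [0.4342, 0.1855, 0.3802]
tool_rot: [0.739, -0.674, 0.0, -0.0]
ft_force: [-0.2, -0.1, -0.5]
grip_width: 0.0653
```

```bash
python3 - <<'E'
from h import *
from rig import status
s=status.get_obs();p,d=eyes.camera("wrist");cv2.imwrite("pics/w2.png",p[:,:,::-1]);X=cloud("wrist",p,d);np.savez("w2.npz",p=p,X=X,d=d)
print(s['time'],s['position'],s['grip_width'])
z=X[...,2];m=(z>.0605)&(z<.068)&(X[...,0]>.4)
k,l,st,c=cv2.connectedComponentsWithStats(m.astype(np.uint8))
for i in range(1,k):
    if st[i,4]>40:
        q=X[l==i];print(c[i].round(),st[i,4],cv2.minEnclosingCircle(q[:,:2].astype(np.float32)),q.mean(0).round(4),p[l==i].mean(0).round())
E
```

```text
4.15 [0.43419158 0.1854596  0.38020211] 0.06530860714929701
[352.   1.] 50 ((0.6104603409767151, 0.11742590367794037), 0.007785112131386995) [0.6097 0.1176 0.0612] [ 64. 178. 173.]
[62. 63.] 891 ((0.5333688855171204, 0.38164544105529785), 0.015496506355702877) [0.5337 0.3804 0.0643] [170. 119.  79.]
[369.  68.] 625 ((0.555905818939209, 0.09178896993398666), 0.014951927587389946) [0.5562 0.0918 0.0614] [35. 35. 37.]
[249.  75.] 800 ((0.5387868881225586, 0.20451860129833221), 0.014896356500685215) [0.539  0.2044 0.0643] [236. 207. 114.]
[160.  93.] 783 ((0.51483553647995, 0.2892412543296814), 0.015143399126827717) [0.5147 0.2886 0.0643] [218. 223. 224.]
```

View pics/w2.png

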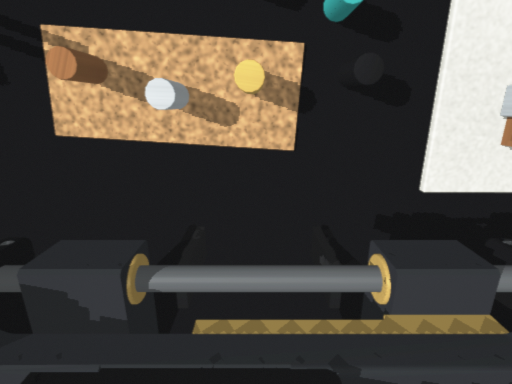

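Brass is at px (249,75), world (0.539, 0.2045), with alu 88 mm away at (160,93). The stand pose agrees within about 1 mm.

Call:
step_arm --pt "-0.5 -0.07 -0.85 0 0 0 0" --pt "-0.5 -0.07 -0.85 0 0 0 0" --pt "-0.5 -0.07 -0.85 0 0 0 0" --pt "-0.5 -0.07 -0.85 0 0 0 0" --pt "-0.5 -0.07 -0.85 0 0 0 0" --pt "-0.5 0 0 0.5 0 0 0" --pt "-0.5 0 0 1 0 0 0" --pt "-0.5 0 0 1 0 0 0" --pt "-0.5 0 0 0.5 0 0 0" --pt "-0.5 0 0 0 0 0 0"

```text
time: 5.2
position: [0.5373, 0.2043, 0.3024]
tool_rot: [0.739, -0.673, -0.002, 0.002]
ft_force: [-0.5, 0.2, 1.0]
grip_width: 0.0651
```

```bash
python3 - <<'E'
from h import *
from rig import status
s=status.get_obs();print(s['time'],s['position'],s['grip_width'])
d=np.array([.539,.2045])-s['position'][:2]
a=2*np.arctan2(s['tool_rot'][1],s['tool_rot'][0]);print("tool dx,dy mm",1e3*d@[np.cos(a),np.sin(a)],1e3*d@[np.sin(a),-np.cos(a)],"dz",1e3*(s['position'][2]-.215))
E
```

```text
5.2 [0.53731738 0.20431265 0.3024386 ] 0.06509375553405622
tool dx,dy mm -0.029478323556184394 -1.6927586894069455 dz 87.4385967328933
```

Call:
step_arm --pt "-0.5 0 -0.06 0.8 0 0 0" --pt "-0.5 0 0 0.9 0 0 0" --pt "-0.5 0 0 0.9 0 0 0" --pt "-0.5 0 0 0.6 0 0 0" --pt "-0.5 0 0 0.3 0 0 0" --pt "-0.5 0 0 0 0 0 0" --pt "0.6 0 0 0 0 0 0" --pt "0.6 0 0 0 0 0 0" --pt "0.6 0 0 0 0 0 0" --pt "0.6 0 0 0 0 0 0" --squeeze 25

```text
time: 6.2
position: [0.5406, 0.2048, 0.2179]
tool_rot: [0.739, -0.673, 0.0, -0.0]
ft_force: [0.4, 0.8, -0.1]
grip_width: 0.0407
```

Call:
step_arm --pt "0.6 0 0 -0.2 0 0 0" --pt "0.6 0 0 -0.5 0 0 0" --pt "0.6 0 0 -1 0 0 0" --pt "0.6 0 0 -1 0 0 0" --pt "0.6 0 0 -1 0 0 0" --pt "0.6 0 0 -1 0 0 0" --pt "0.6 0 0 -1 0 0 0" --pt "0.6 0 0 -1 0 0 0" --pt "0.6 0 0 -0.3 0 0 0" --pt "0.6 0 0 0 0 0 0"

```text
time: 7.2
position: [0.5403, 0.2047, 0.3934]
tool_rot: [0.739, -0.673, 0.001, -0.001]
ft_force: [0.2, 0.3, -4.5]
grip_width: 0.0295
```

```bash
python3 - <<'E'
from h import *
from rig import status
s=status.get_obs();print(s['time'],s['position'],s['grip_width'],s['ft_force'],s['tool_rot'])
for n in("wrist","scene"):
    p,d=eyes.camera(n);cv2.imwrite(f"pics/{n}3.png",p[:,:,::-1])
E
```

```text
7.2 [0.54033083 0.20474455 0.3934341 ] 0.029539981692886755 [ 0.16103562  0.33932102 -4.52642737] [ 7.39382862e-01 -6.73284164e-01  7.30854011e-04 -9.39831235e-04]
```

View pics/scene3.png

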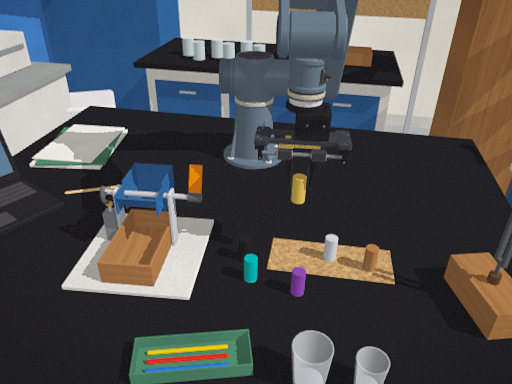

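View pics/wrist3.png

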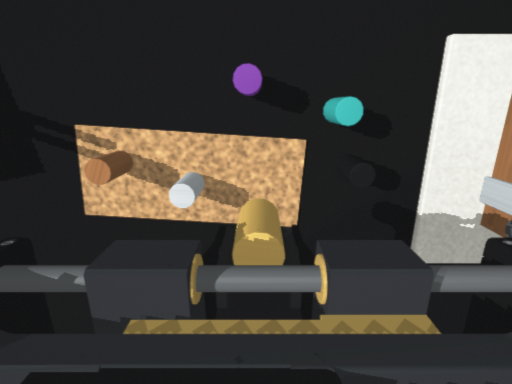

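Brass is gripped (29.5 mm opening, 4.5 N weight) and both neighbours still stand. I'll measure where its bottom is relative to the TCP.

```bash
python3 - <<'E'
from h import *
p,d=eyes.camera("scene");X=cloud("scene",p,d);p=p.astype(int)
m=(p[...,0]-p[...,2]>60)&(X[...,2]>.1)&(X[...,2]<.3)&(abs(X[...,1]-.205)<.06)&(abs(X[...,0]-.54)<.05)
q=X[m];print(len(q),q.min(0),q.max(0),np.percentile(q[:,2],[2,98]),q.mean(0))
from rig import status
s=status.get_obs()
B=np.array([.551,-.1508])+np.array([[.9956,-.0933],[.0933,.9956]])@np.array([-.046,-.005])
dd=B-s['position'][:2];a=2*np.arctan2(s['tool_rot'][1],s['tool_rot'][0]);print(s['time'],B,"dx,dy mm",1e3*dd@[np.cos(a),np.sin(a)],1e3*dd@[np.sin(a),-np.cos(a)])
E
```

```text
407 [0.5251554  0.16115787 0.1643729 ] [0.58329084 0.2579672  0.29951766] [0.16688549 0.29126306] [0.550418   0.20715056 0.20335281]
7.35 [ 0.5056689 -0.1600698] dx,dy mm 359.90749738824974 67.92072517261805
```

Call:
step_arm --pt "0.6 0 0 -0.6 0 0 0" --pt "0.6 0 0 -1 0 0 0" --pt "0.6 0 0 -1 0 0 0" --pt "0.6 0.5 0.18 -0.6 0 0 0" --pt "0.6 0.9 0.18 0 0 0 0" --pt "0.6 1 0.18 0 0 0 0" --pt "0.6 1 0.18 0 0 0 0" --pt "0.6 1 0.18 0 0 0 0" --pt "0.6 1 0.18 0 0 0 0" --pt "0.6 1 0.18 0 0 0 0"

```text
time: 8.35
position: [0.523, 0.0408, 0.4708]
tool_rot: [0.739, -0.673, -0.001, 0.001]
ft_force: [1.0, 0.2, -4.5]
grip_width: 0.0291
```

Call:
step_arm --pt "0.6 1 0.18 0 0 0 0" --pt "0.6 1 0.18 0 0 0 0" --pt "0.6 1 0.18 0 0 0 0" --pt "0.6 1 0.18 0 0 0 0" --pt "0.6 1 0.18 0 0 0 0" --pt "0.6 1 0.18 0 0 0 0" --pt "0.6 1 0.18 0 0 0 0" --pt "0.6 0.9 0.18 0 0 0 0" --pt "0.6 0.1 0 0 0 0 0" --pt "0.6 0 0 0 0 0 0"

```text
time: 9.35
position: [0.5061, -0.1608, 0.4711]
tool_rot: [0.739, -0.674, -0.002, 0.0]
ft_force: [0.7, -0.2, -3.9]
grip_width: 0.0295
```

```bash
python3 - <<'E'
from h import *
from rig import status
s=status.get_obs();B=np.array([.5057,-.1601])
dd=B-s['position'][:2];a=2*np.arctan2(s['tool_rot'][1],s['tool_rot'][0]);print(s['time'],s['position'],s['tool_rot'],s['grip_width'],"dx,dy mm",1e3*dd@[np.cos(a),np.sin(a)],1e3*dd@[np.sin(a),-np.cos(a)])
for n in("wrist","scene"):
    p,d=eyes.camera(n);cv2.imwrite(f"pics/{n}4.png",p[:,:,::-1])
    if n=="wrist":W=p
    X=cloud(n,p,d);p=p.astype(int)
    m=(p[...,0]-p[...,2]>60)&(p[...,1]-p[...,2]>45)&(X[...,2]>.15)&(X[...,2]<.32)&(abs(X[...,1]+.16)<.04)&(abs(X[...,0]-.51)<.05)
    q=X[m];print(n,len(q),q.min(0),q.max(0),np.percentile(q[:,2],[2,98]),q.mean(0))
    if n=="scene": cv2.imwrite("pics/cmp4.png",np.hstack([p[40:300,40:300,::-1],W[100:360,126:386,::-1]]))
E
```

```text
9.35 [ 0.50610392 -0.16076796  0.4711011 ] [ 7.38675180e-01 -6.74059817e-01 -1.51249306e-03  2.33241968e-04] 0.029499449074640985 dx,dy mm -0.7020398378441013 0.3412564683064873
wrist 2754 [ 0.498769   -0.17394144  0.25115973] [ 0.5207454  -0.14475071  0.31095351] [0.25569028 0.31000721] [ 0.51333417 -0.15852619  0.29724874]
scene 355 [ 0.49645658 -0.1720929   0.24500696] [ 0.52568555 -0.14140783  0.30563965] [0.24665933 0.30480873] [ 0.51613087 -0.153656    0.27773981][ WARN:0@2.541] global loadsave.cpp:1063 imwrite_ Unsupported depth image for selected encoder is fallbacked to CV_8U.
```

View pics/cmp4.png

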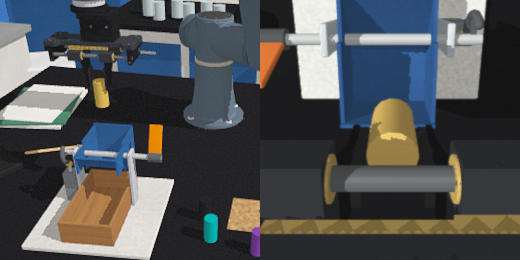

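Call:
step_arm --pt "0.6 0 0 0.5 0 0 0" --pt "0.6 0 0 0.9 0 0 0" --pt "0.6 0 0 0.9 0 0 0" --pt "0.6 0 0 0.9 0 0 0" --pt "0.6 0 0 0.9 0 0 0" --pt "0.6 0 0 0.7 0 0 0" --pt "0.6 0 0 0.4 0 0 0" --pt "0.6 0 0 0.2 0 0 0" --pt "0.6 0 0 0 0 0 0" --pt "0.6 0 0 0 0 0 0"

```text
time: 10.45
position: [0.5073, -0.1599, 0.338]
tool_rot: [0.739, -0.673, 0.001, -0.0]
ft_force: [0.8, 0.1, -4.1]
grip_width: 0.0292
```

```bash
python3 - <<'E'
from h import *
from rig import status
s=status.get_obs();print(s['time'],s['position'],s['tool_rot'],s['ft_force'])
p,d=eyes.camera("wrist");cv2.imwrite(f"pics/w5.png",p[:,:,::-1])
E
```

```text
10.45 [ 0.50725907 -0.15993912  0.33798382] [ 7.39493718e-01 -6.73162934e-01  8.11894571e-04 -2.12579415e-04] [ 0.78746653  0.14247433 -4.12746589]
```

View pics/w5.png

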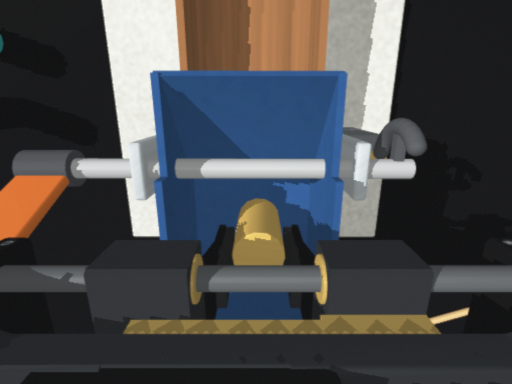

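The piece is inside the bucket walls at px (260,235), behind the shaft and about 8 mm above the floor. Lower it a little and release.

Call:
step_arm --pt "0.6 0 0 0.2 0 0 0" --pt "0.6 0 0 0.1 0 0 0" --pt "0.6 0 0 0 0 0 0" --pt "0.3 0 0 0 0 0 0" --pt "0.1 0 0 0 0 0 0" --pt "0.05 0 0 0 0 0 0" --pt "0.05 0 0 0 0 0 0" --pt "0.05 0 0 0 0 0 0" --pt "0.05 0 0 0 0 0 0" --pt "0.05 0 0 0 0 0 0"

```text
time: 11.5
position: [0.5069, -0.16, 0.3298]
tool_rot: [0.739, -0.673, 0.0, -0.0]
ft_force: [0.1, -0.4, 0.0]
grip_width: 0.0413
```

Call:
step_arm --pt "0.05 0 0 -0.3 0 0 0" --pt "0.05 0 0 -0.6 0 0 0" --pt "0.05 0 0 -1 0 0 0" --pt "0.05 0 0 -1 0 0 0" --pt "0.05 0 0 -1 0 0 0" --pt "0.05 0 0 -1 0 0 0" --pt "0.05 0 0 -1 0 0 0" --pt "0.05 0 0 -0.3 0 0 0" --pt "0.05 0 0 0 0 0 0" --pt "0.05 0 0 0 0 0 0"

```text
time: 12.5
position: [0.5064, -0.1597, 0.4838]
tool_rot: [0.739, -0.673, -0.001, 0.0]
ft_force: [0.1, 0.9, 0.1]
grip_width: 0.0412
```

```bash
python3 - <<'E'
from h import *
from rig import status
s=status.get_obs();print(s['time'],s['position'],s['tool_rot'],s['q'],s['grip_width'],s['ft_force'])
p,d=eyes.camera("wrist");q,_=eyes.camera("scene");cv2.imwrite(f"pics/w6.png",np.hstack([p[0:300,100:400,::-1],q[50:350,20:320,::-1]]))
E
```

```text
12.5 [ 0.50644006 -0.15974853  0.48378344] [ 7.39359440e-01 -6.73310197e-01 -9.74855991e-04  2.16617092e-04] [-5.16135148e-01  3.11863014e-01  1.56491496e+00  8.14342354e-06
  1.26681193e+00  9.61216961e-01] 0.04115022070907056 [0.084853   0.9122269  0.06689277]
```

View pics/w6.png

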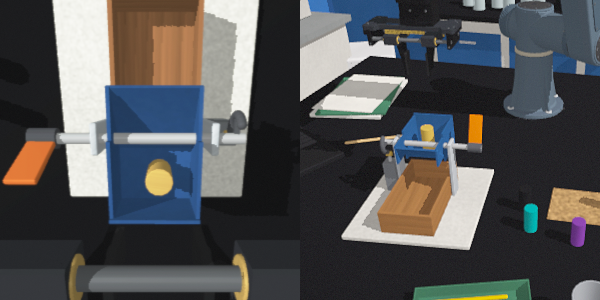

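The brass stands upright in the bucket at px (158,177) in the left panel, and the fingers are clear. Next I turn the gripper 90° so its body stays clear of the swinging bucket, close it, and go behind the paddle.

Call:
step_arm --pt "1 0 0 0 0 0 -0.5" --pt "1 0 0 0 0 0 -1" --pt "1 0 0 0 0 0 -1" --pt "1 0 0 0 0 0 -1" --pt "1 0 0 0 0 0 -1" --pt "1 0 0 0 0 0 -1" --pt "1 0 0 0 0 0 -1" --pt "1 0 0 0 0 0 -1" --pt "1 0 0 0 0 0 -1" --pt "1 0 0 0 0 0 -1" --squeeze 10

```text
time: 13.6
position: [0.5067, -0.16, 0.4833]
tool_rot: [0.997, -0.073, -0.001, -0.001]
ft_force: [0.5, 0.1, 0.4]
grip_width: 0.0005
```

Call:
step_arm --pt "1 0 0 0 0 0 -1" --pt "1 0 0 0 0 0 -0.75" --pt "1 -0.23 -0.83 0 0 0 0" --pt "1 -0.23 -0.83 0 0 0 0" --pt "1 -0.23 -0.83 0 0 0 0" --pt "1 -0.23 -0.83 0 0 0 0" --pt "1 -0.23 -0.83 0 0 0 0" --pt "1 -0.23 -0.83 0 0 0 0" --pt "1 0 0 0 0 0 0" --pt "1 0 0 0 0 0 0"

```text
time: 14.6
position: [0.4603, -0.0382, 0.4847]
tool_rot: [0.999, 0.047, -0.0, 0.0]
ft_force: [0.4, 0.5, -0.5]
grip_width: 0.0006
```

```bash
cat >> h.py <<'E'
def st():
    from rig import status
    s=status.get_obs();a=2*np.arctan2(s['tool_rot'][1],s['tool_rot'][0])
    d=s['position'][:2]-np.array([.551,-.1508])
    print("t",s['time'],"stand mm",1e3*d@[.9956,.0933],1e3*d@[-.0933,.9956],"tip z",1e3*(s['position'][2]-.182),"phi",np.degrees(a),s['tool_rot'][2:],"F",s['ft_force'],"w",s['grip_width'])
E
python3 -c "
from h import *
st()
p,d=eyes.camera('wrist');q,_=eyes.camera('scene');cv2.imwrite('pics/w7.png',np.hstack([p[0:384,60:450,::-1],q[0:384,0:350,::-1]]))"
```

```text
t 14.6 stand mm -79.82657447180334 120.59510478009413 tip z 302.6913958905911 phi 5.4323981472229 [-8.98580496e-05  1.34968292e-04] F [ 0.36753705  0.51975254 -0.45144386] w 0.0006310751640474686
```

View pics/w7.png

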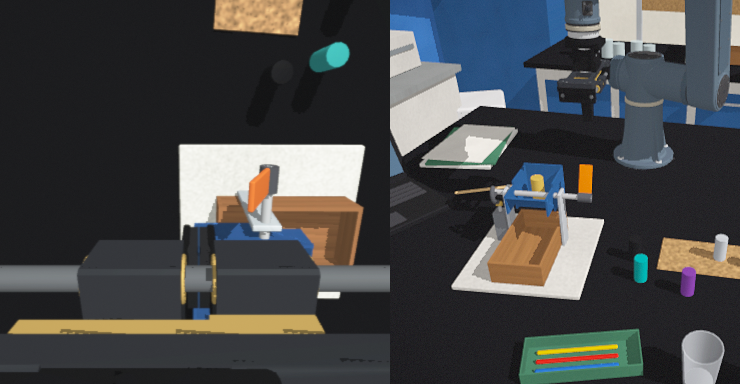

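Call:
step_arm --pt "1 0 0 0.6 0 0 0" --pt "1 0 0 1 0 0 0" --pt "1 0 0 1 0 0 0" --pt "1 0 0 1 0 0 0" --pt "1 0 0 1 0 0 0" --pt "1 0 0 0.55 0 0 0" --pt "1 0 0 0.2 0 0 0" --pt "1 0 0 0 0 0 0" --pt "1 0 0 0 0 0 0" --pt "1 0 0 0 0 0 0"

```text
time: 15.7
position: [0.4613, -0.0395, 0.3519]
tool_rot: [0.999, 0.047, 0.001, 0.0]
ft_force: [-1.0, -0.4, 0.2]
grip_width: 0.0003
```

```bash
python3 -c "
from h import *
st()
q,_=eyes.camera('scene');cv2.imwrite('pics/w8.png',cv2.resize(q[30:280,30:330,::-1],None,fx=2,fy=2))"
```

```text
t 15.7 stand mm -78.90742578615627 119.17032249630996 tip z 169.856528879982 phi 5.33590438267084 [0.00103917 0.0004043 ] F [-1.04513457 -0.3861907   0.19974727] w 0.0002538612407888845
```

View pics/w8.png

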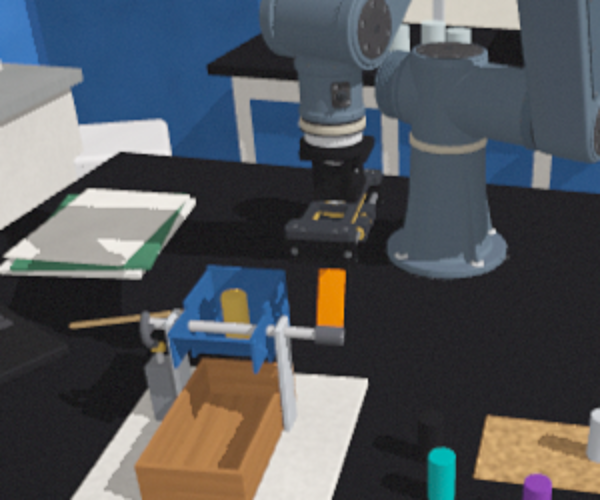

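The fingers are right behind the orange paddle at px (331,298), and the brass is still in the bucket. Push.

Call:
step_arm --pt "1 0.4 0 0 0 0 0" --pt "1 0.4 0 0 0 0 0" --pt "1 0.4 0 0 0 0 0" --pt "1 0.4 0 0 0 0 0" --pt "1 0.4 0 0 0 0 0" --pt "1 0.4 0 0 0 0 0" --pt "1 0.4 0 0 0 0 0" --pt "1 0.4 0 0 0 0 0" --pt "1 0.4 0 0 0 0 0" --pt "1 0.2 0 0 0 0 0"

```text
time: 16.75
position: [0.5546, -0.0299, 0.3497]
tool_rot: [0.999, 0.047, -0.004, -0.001]
ft_force: [-3.6, 0.5, 1.3]
grip_width: 0.0006
```

```bash
python3 -c "
from h import *
st()
q,_=eyes.camera('scene');cv2.imwrite('pics/w9.png',cv2.resize(q[30:280,30:330,::-1],None,fx=2,fy=2))"
```

```text
t 16.75 stand mm 14.874401681935021 120.0160552391032 tip z 167.68768295854076 phi 5.402148923255788 [-0.00386814 -0.00067414] F [-3.59254603  0.46452292  1.34361018] w 0.0005873213218517713
```

View pics/w9.png

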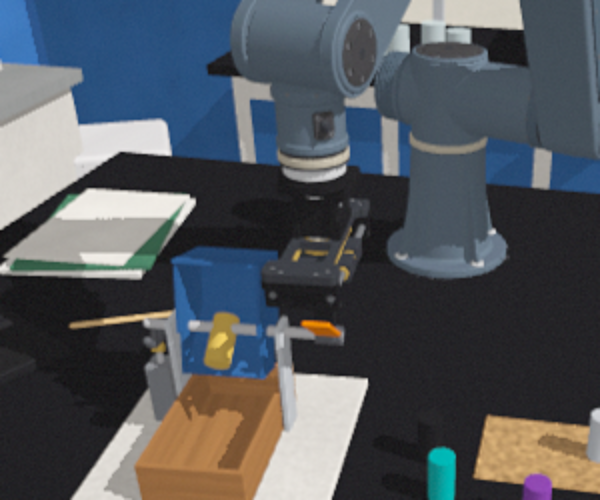

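The bucket is well tipped and the brass is leaning towards the flared wall at px (221,340). Continue to the stop.

Call:
step_arm --pt "1 0.2 0 0 0 0 0" --pt "1 0.2 0 0 0 0 0" --pt "1 0.15 0 0 0 0 0" --pt "1 0.1 0 0 0 0 0" --pt "1 0.08 0 0 0 0 0" --pt "1 0 0 0 0 0 0" --pt "1 0 0 0 0 0 0" --pt "1 0 0 0 0 0 0" --pt "1 0 0 0 0 0 0" --pt "1 0 0 0 0 0 0"

```text
time: 17.8
position: [0.574, -0.0287, 0.3513]
tool_rot: [0.999, 0.047, 0.001, 0.0]
ft_force: [-0.4, -0.2, 3.0]
grip_width: 0.0006
```

```bash
python3 -c "
from h import *
st()
q,_=eyes.camera('scene');cv2.imwrite('pics/w10.png',cv2.resize(q[30:280,30:330,::-1],None,fx=2,fy=2))"
```

```text
t 17.8 stand mm 34.27230322023992 119.40248367271826 tip z 169.3453989882257 phi 5.345828478959481 [0.00083425 0.00011198] F [-0.44807683 -0.22891176  3.04013035] w 0.0006219820572382485
```

View pics/w10.png

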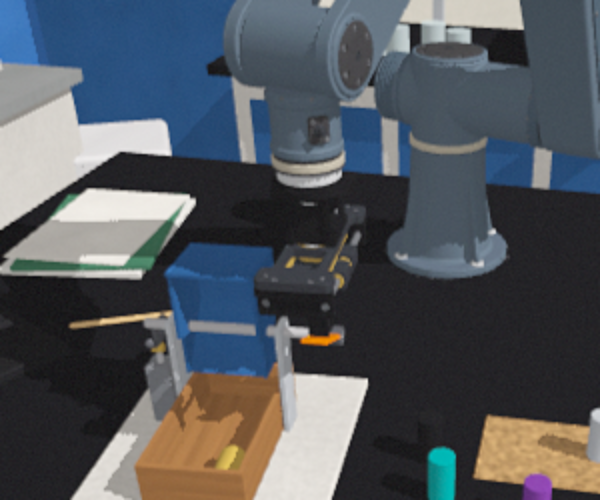

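The brass lies in the wooden box at px (231,457). I retreat quickly back and up so that the bucket swings free.

Call:
step_arm --pt "1 -1 0 -0.5 0 0 0" --pt "1 -1 0 -0.9 0 0 0" --pt "1 -1 0 -1 0 0 0" --pt "1 -1 0 -1 0 0 0" --pt "1 -1 0 -1 0 0 0" --pt "1 -1 0 -1 0 0 0" --pt "1 -0.5 0 -0.5 0 0 0" --pt "1 0 0 0 0 0 0" --pt "1 0 0 0 0 0 0" --pt "1 0 0 0 0 0 0"

```text
time: 18.85
position: [0.4124, -0.0439, 0.4976]
tool_rot: [0.999, 0.047, -0.0, -0.0]
ft_force: [-0.8, 0.1, -0.2]
grip_width: 0.0003
```

Call:
step_arm --pt "1 0 0 0 0 0 0" --pt "1 0 0 0 0 0 0" --pt "1 0 0 0 0 0 0" --pt "1 0 0 0 0 0 0" --pt "1 0 0 0 0 0 0" --pt "1 0 0 0 0 0 0" --pt "1 0 0 0 0 0 0" --pt "1 0 0 0 0 0 0" --pt "1 0 0 0 0 0 0" --pt "1 0 0 0 0 0 0"

```text
time: 19.85
position: [0.4118, -0.0439, 0.4985]
tool_rot: [0.999, 0.047, 0.0, 0.0]
ft_force: [0.4, 0.0, -0.6]
grip_width: 0.0005
```

```bash
python3 -c "
from h import *
st()
q,d=eyes.camera('scene');cv2.imwrite('pics/w11.png',cv2.resize(q[80:300,60:400,::-1],None,fx=2.2,fy=2.2))
def S(q,d,n):
    X=cloud(n,q,d);D=X[...,:2]-np.array([.551,-.1508]);return np.stack([D@[.9956,.0933],D@[-.0933,.9956],X[...,2]],-1)
A=S(q,d,'scene');B=S(np.load('scene0p.npy'),np.load('scene0.npy'),'scene')
for nm,T,p in(('now',A,q.astype(int)),('start',B,np.load('scene0p.npy').astype(int))):
    o=(p[...,0]>150)&(p[...,2]<60)&(p[...,1]<170)&(T[...,1]>.09)&(T[...,1]<.15)&(T[...,2]>.15)
    print(nm,'paddle',o.sum(),T[o].min(0),T[o].max(0))
    y=(p[...,0]-p[...,2]>80)&(p[...,1]-p[...,2]>60)&(abs(T[...,1])<.06)&(T[...,0]>-.05)&(T[...,0]<.18)&(T[...,2]<.1)
    print('yellow',y.sum(),T[y].mean(0))
"
```

```text
t 19.85 stand mm -128.5904353089802 119.45574335623026 tip z 316.5310790935308 phi 5.352004369199759 [3.14195111e-05 1.51949705e-05] F [ 0.36926935  0.00852594 -0.64794447] w 0.0005062342413049608
now paddle 363 [-0.0362669   0.10721672  0.15299308] [-0.00024045  0.13722689  0.21097789]
yellow 133 [0.10981424 0.02843731 0.04157839]
start paddle 363 [-0.03262287  0.10704288  0.15267446] [-0.00023284  0.13757406  0.2124523 ]
yellow 0 [nan nan nan]<string>:12: RuntimeWarning: Mean of empty slice.
  ret = um.true_divide(
```

View pics/w11.png

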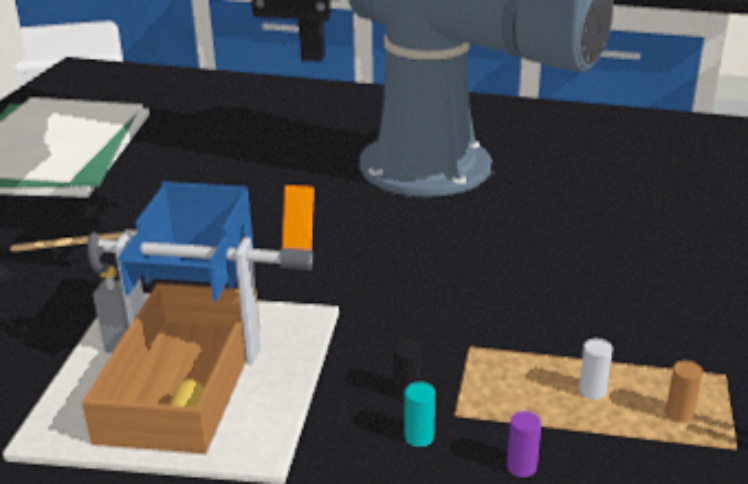

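The bucket is upright with the paddle back at its starting position. The brass is in the box at px (186,393), and the silver and wooden pieces are standing. One last check that the brass is at rest, then hand in.

```bash
python3 -c "
from h import *
from rig import robot
a,_=eyes.camera('scene')
for _ in range(6): b,d=eyes.camera('scene')
def c(p):
    p=p.astype(int);m=(p[...,0]-p[...,2]>80)&(p[...,1]-p[...,2]>60);m[:,:90]=0;m[:200]=0;m[300:]=0;m[:,190:]=0;v,u=np.nonzero(m);return u.mean(),v.mean(),m.sum()
print(c(a),c(b))
X=cloud('scene',b,d);z=X[...,2]
m=(z>.052)&(z<.075)&(X[...,1]>.25)&(X[...,1]<.45)&(X[...,0]<.6)&(X[...,0]>.45)
k,l,s,cc=cv2.connectedComponentsWithStats(m.astype(np.uint8))
print([X[l==i].mean(0).round(4) for i in range(1,k) if s[i,4]>20])
print(robot.hand_in())"
```

```text
(np.float64(142.51408450704224), np.float64(255.22535211267606), np.int64(142)) (np.float64(142.431654676259), np.float64(255.11510791366908), np.int64(139))
[array([0.5208, 0.2913, 0.0586]), array([0.5399, 0.3836, 0.0587])]
the job is handed in; nothing more can be done
None
```

The job is done and handed in at about 20 s of the 59 s allowed; the hand-in gave no verdict. I set the brass piece upright in the bucket and let go. I then pushed the paddle with closed fingers until the bucket tipped to about its stop and dumped the brass into the box, and pulled the arm clear.

My last checks before handing in, none of which failed or disagreed:
- **Brass:** it lies at rest in the box, about 110 mm to stand +x of the shaft and 28 mm to +y. Its image did not shift over about 0.3 s.
- **Bucket:** it is back upright. The paddle was within about 4 mm of its starting position, which is within the camera's noise.
- **Other pieces:** the aluminium and wooden pieces are standing within 1 mm of where they started.
- **Arm:** it is clear of everything, with the wrist force at about 0 N.

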